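Set the bench grinder's work rest with the gauge

TASK

Set the grinder's work rest: take the gauge with the crossbar out of the wooden block and put its blade down into the gap between the grinding wheel and the notch of the work rest until its crossbar sits on the rest. Then push the rest gently towards the wheel until the blade is nipped between the two, and leave the gauge standing upright there so that I can tighten the clamp. Leave the scraper, the hammer and the tin alone.

Things in the scene. Friction and masses are not known exactly. Their poses are not given: they have to be found in the camera images.
- gauge_grip (a point): Centre of the gauge's wooden handle, 14 (x) x 28 (y) x 50 mm (z). The gauge is a flat T-shaped steel plate, handle up, 110 g. Axes: z up from blade to handle, y across the plate's width, x through its thickness; the same when turned half round about z. At the start it stands in one slot of the wooden block, blade down, crossbar on the block's top.
- gauge_stop (a point): Shoulder of the gauge: middle of the underside of its crossbar, 49 mm below gauge_grip. Crossbar 60 mm wide (y), 12 mm high, 4 mm thick but 14 mm (x) at its ends (17 to 30 mm from the middle); a bare neck 20 mm wide, 12 mm high joins it to the handle. Below it hangs the blade: 4 (x) x 18 (y) mm, 24 mm long, slightly tapered in its last 3 mm.
- gauge: The whole gauge; origin at the middle of the blade's tip, 24 mm below gauge_stop and 73 mm below gauge_grip; axes as there.
- block: Pale wooden block fixed to the bench, 136 (x) x 84 (y) x 40 mm high, origin at the centre of its underside. Two slots in its top, 34 mm either side of the centre along its x axis, each 8 (x) x 24 (y) mm and 28 mm deep; the gauge stands in one and the scraper in the other, either way round.
- grinder: Bench grinder, fixed, switched off. Origin on the bench below the grinding wheel's front face, mid-width. x points from the work rest level into the wheel (the way the rest is pushed), y along the spindle to the motor, z up. Wheel guard 37 mm wide, top 217 mm above the bench, open at the front; clear eye shield folded back over it (top 235 mm); motor top 195 mm.
- rotor: Spindle with two wheels: the grinding wheel, 150 mm across, 20 mm wide, origin at its centre, 75 mm behind its front face and 130 mm above the bench; and 260 mm along y, past the motor, a wire wheel that has no rest. It turns about y with a little friction.
- rest_notch (a point): Middle of the notch's inner edge on the top face of the work rest, 135 mm above the bench; axes as the grinder's. The rest is a dark plate 72 mm wide (y), 10 mm thick, from x = -60 to 24 mm. Notch 26 mm wide, open to the wheel; its two arms (y = 13 to 36 mm each side) flank the wheel and carry the crossbar's ends. The blade goes between this point and the wheel, gauge y along rest y.
- rest_front (a point): Middle of the rest's front face, the face to push on: 60 mm in front of rest_notch and 15 mm below the top. The face is 72 mm wide (y) and 30 mm high, its top 135 mm above the bench; free room in front of it and below.
- rest (a joint): Slide of the work rest towards the wheel (along the grinder's x), 0 to 0.014 m. The gap from rest_notch to the wheel's front face is 0.016 minus this: 9 to 14 mm at the start; with the 4 mm blade nipped it reads about 0.012. The clamp is slack: it drags with about 6 N and stays where it is left; a push of 12 to 15 N in all is enough.
- scraper_grip (a point): Bystander: centre of the wooden handle (14 x 28 x 66 mm) of a scraper standing in the other slot; it has no crossbar and no neck.
- hammer: Bystander: hammer with a wooden handle lying on the bench.
- tin_mid (a point): Bystander: centre of a closed dark tin, 64 mm across and 62 mm high.
Not all that is in view belongs to the job. Of the things that look like the gauge, the largest one is meant.

How it is judged:
By the outcome, as a careful person would: the job done as asked, in the order asked, and still so for the second after the job is handed in, with the robot touching nothing.
It also fails if it takes over 48 s, if anything falls off the work surface, if the arm or the gripper's body presses on something with over 40 N, if the wrist force passes 120 N, or if a joint passes its speed limit or range.

ROBOT

A 6-joint arm with a two-finger parallel gripper is mounted at the origin on the work surface. World frame = base frame: x ahead of the robot, y to its left, z up, the work surface at z = 0. Lengths are in m, angles in rad, forces in N, time in s.
With the tool pointing down it reaches from about 0.35 to 0.975 m from the base axis. Payload 17.4 kg.
Tool frame: the origin (TCP) lies at the very end of the fingers, on their centre line; the grasp point (between the pads) lies 19 mm behind it; z points along the fingers, y is the direction in which the jaws open and shut (so a half turn about z gives the same grasp; the last joint's range is limited). The gripper opens to 85 mm and grips with 20 to 120 N. Pads are 22 mm wide; open, the fingers measure 114 mm over their backs; the gripper's body (76 mm by 85 mm) begins 54 mm behind the grasp point. The pads swing forward as they close: fully open they stand 13 mm farther back than shut.
Start: joints at [-1.227, 0.116, 1.442, -0, 1.584, -0.038], TCP at [0.251, -0.626, 0.197] pointing down, gripper open.
Joint ranges: [-2.83, 2.83], [-0.83, 2.19], [0.07, 2.5], [-1.14, 4.28], [0.01, 3], [-2.97, 2.97]. Speed limits (rad/s): [1.89, 1.89, 2.22, 3.14, 3.14, 3.14].

INTERFACE

Orientations are given as a rotation vector (axis times angle).
In Python, from bench import * gives the robot as it stands.
- The arm moves only by the shell command python3 -m pendant 'ROWS'. ROWS is JSON, a list of rows, each a list of 3 entries, a list of its own where there are three numbers: the shift along the world's x, y, z in cm, then the turn, a rotation vector about the world's x, y, z in rad, then the finger opening in cm, from 0 to 8.54. In form: [[[dx, dy, dz], [wx, wy, wz], gripper], ...]. A call has 1 to 10 rows; each row is the pose to reach, as a shift and turn from the pose measured when the call began; what a row does not reach only later rows make up. A row lasts 1/10 s, in which the tool goes at most 50 mm and 8.59 degrees, less where a joint would pass 70% of its speed; a pose out of reach is approached as far as the arm can. A call with a gripper value outside its range is refused whole. The fingers move at their own pace and stop on an object; the grip force is fixed at half the most. Time passes only in rows, so rows that repeat a pose let the fingers close. It gives the time, the measured TCP pose, the force and the opening at its end, in the units of the state.
- observe(): the state, without advancing time (a new reading comes with each control period).
- get_image(name): name is "side" or "top" or "wrist"; returns (picture, depth): 420x560x3 uint8, red, green, blue; 420x560 float32, m along the optical axis (not along the pixel's ray), 0 where there is no reading.
- get_calibration(name): a dict with "fovy" (degrees; the focal length in pixels is half the picture's height over the tangent of half this angle, whatever the lens; pixels are square), "cx", "cy" (the principal point, pixels), "k1" (the pictures are not rectified: a ray, as slopes to the right and down, at radius r is drawn at 1 + k1 r^2 times it, then the intrinsics apply), "R" (3x3) and "t" (3): a world point X has camera coordinates R X + t. Camera axes: x right, y down, z forward; pixel columns grow to the right and rows downward; lengths in m; the calibration is good to about 2 mm. A picture is of the moment at which its call begins: read the wrist's pose just before it. get_calibration takes no time and is no camera call; for the wrist camera it gives the pose at the moment of the call.
- job_done(): hands the job in, once; it reports no verdict.
The state is a dict: "time_s": time; "q": joint angles; "joint_vel": joint speeds; "joint_torque": joint torques, N m; "tool_pos": TCP position; "orientation": TCP orientation; "ft_force": force on the tool from outside, world axes, zero at the start; "torque": the same for the moment, N m; "opening": opening from 0.0 (shut) to 1.0 (fully open).
Only numpy, scipy, OpenCV 4.12 (cv2) and the standard library are available. Lean on these libraries where they do the work, as an engineer would, in place of code of your own. Each camera call takes 0.05 s, during which the arm holds its last target. There are 200 camera calls.

## Working session

There is one attempt and no reset: what is moved stays moved. The work goes in short steps, Python scripts to look and compute and a shell command to move; the robot and the scene stay as the last step left them, time stands still between calls to the robot, and variables do not carry over. Pictures are saved under pics/ and viewed, about 8 in all and at most 12, crops included, and the job is handed in when it is done.

```bash
mkdir -p pics; cat > h.py <<'E'
from bench import *
import numpy as np, cv2
def cam(n):
    c=get_calibration(n); p,d=get_image(n); return c,p,d
def ray(c,u,v):
    f=210/np.tan(np.radians(c["fovy"])/2)
    K=np.array([[f,0,c["cx"]],[0,f,c["cy"]],[0,0,1]])
    s=cv2.undistortPoints(np.array([[[u,v]]],float),K,np.array([c["k1"],0,0,0,0.]))[0,0]
    R=np.array(c["R"]);t=np.array(c["t"])
    return -R.T@t, R.T@np.array([s[0],s[1],1])
def plane(c,u,v,z):
    o,d=ray(c,u,v); return o+d*(z-o[2])/d[2]
def pt(c,d,u,v):
    o,r=ray(c,u,v); return o+r*d[int(v),int(u)]
def proj(c,X):
    f=210/np.tan(np.radians(c["fovy"])/2)
    x=np.array(c["R"])@np.array(X)+np.array(c["t"]); s=x[:2]/x[2]; s=s*(1+c["k1"]*(s@s))
    return s*f+[c["cx"],c["cy"]]
E
python3 - <<'E'
from h import *
import pickle
D={}
for n in("top","side"):
    D[n]=cam(n); cv2.imwrite(f"pics/{n}0.png",D[n][1][:,:,::-1]); c=D[n][0]; print(n,-np.array(c["R"]).T@np.array(c["t"]),np.array(c["R"]).round(2).tolist(),c["fovy"],c["k1"])
pickle.dump(D,open("D0.pkl","wb")); print(observe())
E
```

```text
top [ 0.52766317 -0.05332802  1.01361295] [[0.01, -1.0, -0.01], [-0.99, -0.01, -0.11], [0.11, 0.01, -0.99]] 56.54079251737657 -0.0005064676231553343
side [0.43116506 0.49759187 0.5328158 ] [[-0.94, -0.35, 0.02], [-0.22, 0.55, -0.81], [0.27, -0.76, -0.59]] 56.162206016519725 0.003310422964096604
{'time_s': 0.1, 'q': array([-1.22679209e+00,  1.16445795e-01,  1.44219935e+00,  1.17813006e-05,
        1.58397804e+00, -3.78291375e-02]), 'joint_vel': array([-0.00088808,  0.00100952, -0.00093491, -0.00018524, -0.00017577,
       -0.00112468]), 'joint_torque': array([ 2.67142976e-03, -7.33668280e+01, -6.33790970e+01,  9.84356916e-06,
        5.37270389e-03, -2.69892575e-05]), 'tool_pos': array([ 0.25142977, -0.6262097 ,  0.19593022]), 'orientation': array([-3.08351032e+00, -5.95952122e-01,  2.28480640e-04]), 'ft_force': array([-0.47048479, -0.16414474, -0.69167959]), 'torque': array([ 0.05610498,  0.00484812, -0.01231897]), 'opening': 1.0028035483402817}
```

View pics/top0.png

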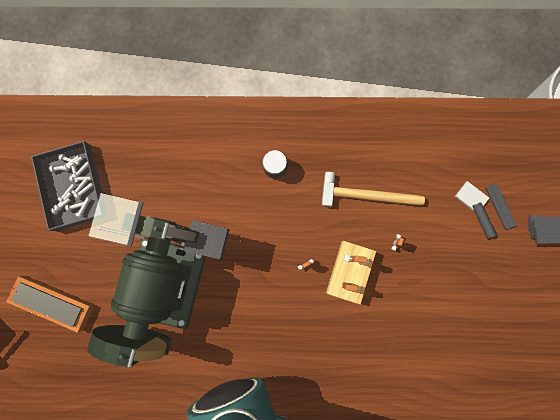

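View pics/side0.png

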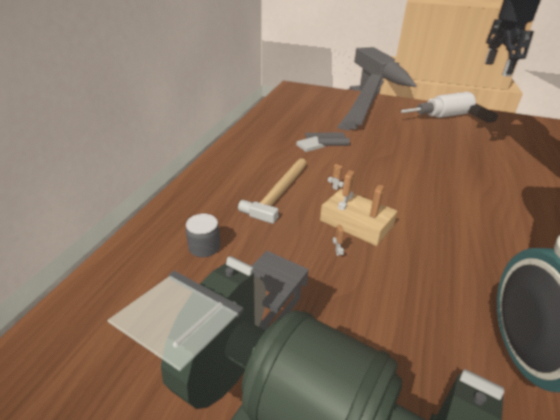

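The top view shows the block at about (352,272). Three things look like the gauge: one standing in the block at (357,258), and two small ones lying at (306,265) and (398,242). The one in the block is meant because it is the largest, has a crossbar and stands in a slot. The handle at (350,287) has no crossbar, so it is the scraper. The rest is at (208,240) and the wheel at about (165,235). I'll confirm in a crop and measure.

```bash
python3 - <<'E'
from h import *
import pickle
D=pickle.load(open("D0.pkl","rb"))
c,p,d=D["top"]
a=cv2.resize(p[215:315,290:420],None,fx=4,fy=4,interpolation=cv2.INTER_CUBIC)
b=cv2.resize(p[195:275,120:240],None,fx=4,fy=4,interpolation=cv2.INTER_CUBIC)
H=np.zeros((600,800,3),np.uint8)
H[:400,:520]=a[:400,:520]; 
s=D["side"][1][155:265,310:410]; s=cv2.resize(s,None,fx=2.7,fy=2.7,interpolation=cv2.INTER_CUBIC); H[:s.shape[0],525:525+s.shape[1]]=s
b2=cv2.resize(p[205:270,135:235],None,fx=2.9,fy=2.9); H[405:405+b2.shape[0],:290]=b2[:195]
s=D["side"][1][235:330,160:320]; s=cv2.resize(s,None,fx=2.7,fy=2.7); H[310:310+s.shape[0],330:330+s.shape[1]]=s[:290]
cv2.imwrite("pics/crop.png",H[:,:,::-1])
vv,uu=np.mgrid[0:420,0:560]
P=np.array([[pt(c,d,u,v) for u in range(560)] for v in range(420)])
np.save("P.npy",P)
hsv=cv2.cvtColor(p,cv2.COLOR_RGB2HSV)
def rect(m,name):
    n,l,st,ce=cv2.connectedComponentsWithStats(m.astype(np.uint8))
    i=1+np.argmax(st[1:,4]); q=P[l==i]
    r=cv2.minAreaRect((q[:,:2]*1000).astype(np.float32)); print(name,st[i].tolist(),r,np.median(q[:,2]))
win=lambda u0,u1,v0,v1:(uu>=u0)&(uu<u1)&(vv>=v0)&(vv<v1)
rect(win(310,400,225,320)&(abs(P[:,:,2]-.04)<.012),"block")
rect(win(310,400,225,320)&(P[:,:,2]>.06)&(vv<275),"gauge")
rect(win(310,400,225,320)&(P[:,:,2]>.06)&(vv>275),"scraper")
rect(win(180,240,200,275)&(abs(P[:,:,2]-.135)<.01),"rest")
print((P[225:260:4,150:236:6,2]*1000).astype(int))
E
```

```text
block [327, 241, 49, 63, 1713] ((487.1329650878906, -204.8287811279297), (85.0868148803711, 136.02053833007812), 72.86862182617188) 0.03964661447643969
gauge [352, 256, 15, 7, 92] ((519.3949584960938, -213.28762817382812), (13.730674743652344, 26.272693634033203), 0.4640166759490967) 0.11284047984571571
scraper [344, 283, 14, 8, 96] ((455.1173095703125, -193.91310119628906), (26.49302101135254, 13.798741340637207), 85.42413330078125) 0.10410878553305136
rest [180, 220, 48, 39, 1096] ((561.4287109375, 143.774169921875), (97.65796661376953, 71.85489654541016), 77.75753784179688) 0.13491532072061202
[[ 214  214  213  206  137  123   -2  135  135  137  134   -1   -1    0
     0]
 [ 217  224  212  196  190  182   57  132  137  133  132  134  130  124
     0]
 [ 218  216  210  196  190  179  165  147   80  136  137  137  136  111
     0]
 [ 147  216  216  143   51  178  164  140  134  136  135  133  133    0
     2]
 [ 148  154  153  139   -1   90  135   74  136  133  132  134  134   -2
    -1]
 [ 150  154  148  134   15  122  136  135  133  135  134  136  136    1
     0]
 [ 154  152  146  127   18   99  136  136  136  134  138  137  136   -3
    -2]
 [ 154  152  146   15   16  108   15   20  134  135  136  132  126    0
     2]
 [ 178  174 1013  138   18   18   17   18   22   15   -4  136  114   -1
     0]]
```

View pics/crop.png

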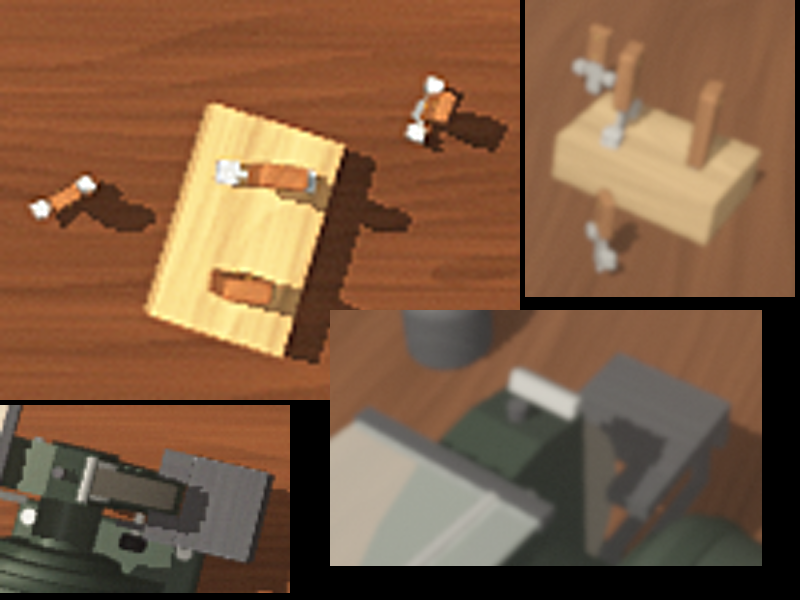

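The crop confirms the big T-gauge at (357,258), in the far slot with its crossbar ends visible. The look-alikes are small. I'll move above the gauge for a close look.

```bash
python3 -m pendant '[[[26.8,41.3,6],[0,0,-0.56],8.5],[[26.8,41.3,6],[0,0,-0.56],8.5],[[26.8,41.3,6],[0,0,-0.56],8.5],[[26.8,41.3,6],[0,0,-0.56],8.5],[[26.8,41.3,6],[0,0,-0.56],8.5],[[26.8,41.3,6],[0,0,-0.56],8.5],[[26.8,41.3,6],[0,0,-0.56],8.5],[[26.8,41.3,6],[0,0,-0.56],8.5],[[26.8,41.3,6],[0,0,-0.56],8.5],[[26.8,41.3,6],[0,0,-0.56],8.5]]'
python3 -m pendant '[[[0,0,0],[0,0,0],8.5],[[0,0,0],[0,0,0],8.5]]'
python3 - <<'E'
from h import *
import pickle
c,p,d=cam("wrist"); pickle.dump((c,p,d),open("W1.pkl","wb"))
cv2.imwrite("pics/w1.png",p[:,:,::-1]); s=observe(); print(s["tool_pos"],s["orientation"],s["time_s"]); print(-np.array(c["R"]).T@np.array(c["t"]))
P=np.load("P.npy")
# rest front part
m=np.zeros((420,560),bool); m[215:262,200:234]=1; m&=abs(P[:,:,2]-.135)<.012
q=P[m]; print(cv2.minAreaRect((q[:,:2]*1000).astype(np.float32)))
E
```

```text
time_s: 1.1
tool_pos: [0.5201, -0.2111, 0.2561]
orientation: [-3.128, 0.279, -0.0]
ft_force: [0.8, -1.3, 0.5]
opening: 0.995
time_s: 1.3
tool_pos: [0.5205, -0.2102, 0.2558]
orientation: [-3.128, 0.276, 0.001]
ft_force: [0.7, 0.4, 0.0]
opening: 0.996
[ 0.51995691 -0.21115412  0.25570973] [-3.12827805e+00  2.77908890e-01  7.96775651e-04] 1.35
[ 0.589408   -0.22355109  0.43356845]
((557.8575439453125, 127.27924346923828), (64.12837219238281, 71.84815979003906), 78.02316284179688)
```

View pics/w1.png

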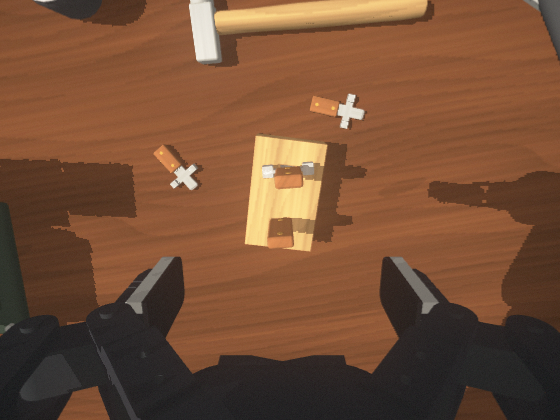

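The wrist view shows the gauge's crossbar ends at (268,172) and (308,169), its handle at (288,178), and the scraper handle at (280,235).

```bash
python3 - <<'E'
from h import *
import pickle
c,p,d=pickle.load(open("W1.pkl","rb"))
P=np.array([[pt(c,d,u,v) for u in range(255,325)] for v in range(155,195)])
z=P[:,:,2]; 
m=(z>.108)&(z<.125); q=P[m]; print("handletop",m.sum(),cv2.minAreaRect((q[:,:2]*1000).astype(np.float32)),np.median(z[m]))
hsv=cv2.cvtColor(p,cv2.COLOR_RGB2HSV)[155:195,255:325]
g=(hsv[:,:,1]<70)&(z>.045)&(z<.062)
n,l,st,ce=cv2.connectedComponentsWithStats(g.astype(np.uint8)); 
for i in range(1,n):
  if st[i,4]>15: print(st[i],ce[i]+[255,155],P[l==i].mean(0))
for e in [(268,172),(308,169)]: print(plane(c,*e,.052))
E
```

```text
handletop 403 ((521.3885498046875, -217.8651885986328), (27.70693016052246, 14.267566680908203), 83.88030242919922) 0.11393535639577573
[ 46   7  13  13 149] [307.47651007 168.01342282] [ 0.5196682  -0.24115236  0.05202404]
[  7  10  13  13 145] [267.79310345 171.1862069 ] [ 0.52407859 -0.1953681   0.05202606]
[ 0.52310241 -0.19542345  0.052     ]
[ 0.51842601 -0.24157174  0.052     ]
```

```bash
python3 -m pendant '[[[0.15,-0.67,-3],[0,0,0.073],7],[[0.15,-0.67,-8],[0,0,0.073],7],[[0.15,-0.67,-12],[0,0,0.073],7],[[0.15,-0.67,-15],[0,0,0.073],7],[[0.15,-0.67,-17.5],[0,0,0.073],7],[[0.15,-0.67,-18.6],[0,0,0.073],7],[[0.15,-0.67,-18.6],[0,0,0.073],7],[[0.15,-0.67,-18.6],[0,0,0.073],7]]'
python3 - <<'E'
from h import *
p,d=get_image("wrist"); cv2.imwrite("pics/w2.png",p[:,:,::-1]); s=observe(); print(s["tool_pos"],s["orientation"],s["ft_force"],s["opening"])
E
```

```text
time_s: 2.15
tool_pos: [0.5216, -0.2186, 0.0709]
orientation: [-3.137, 0.165, -0.001]
ft_force: [0.4, 0.3, 1.1]
opening: 0.818
[ 0.5219402  -0.21853762  0.07132638] [-3.13700138e+00  1.64497049e-01 -1.94796779e-03] [0.19887491 1.27157006 0.50671195] 0.8194158233684506
```

View pics/w2.png

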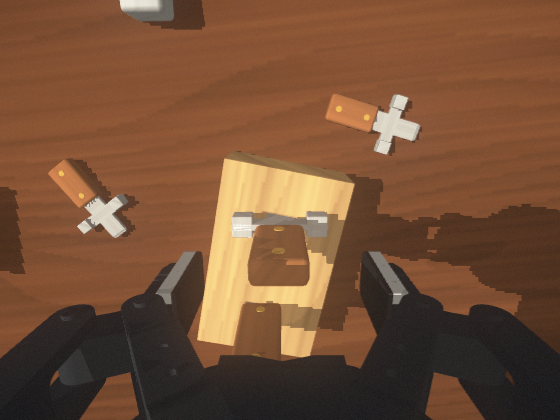

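The handle is centred between the fingers at about (280,250) and square to them, so I'll close.

```bash
python3 -m pendant '[[[0,0,0],[0,0,0],5],[[0,0,0],[0,0,0],3.5],[[0,0,0],[0,0,0],2],[[0,0,0],[0,0,0],1],[[0,0,0],[0,0,0],1],[[0,0,0],[0,0,0],1],[[0,0,0],[0,0,0],1]]'
python3 -m pendant '[[[0,0,1],[0,0,0],1],[[0,0,3],[0,0,0],1],[[0,0,6],[0,0,0],1],[[0,0,10],[0,0,0],1],[[0,0,15],[0,0,0],1],[[0,0,20],[0,0,0],1],[[0,0,20],[0,0,0],1],[[0,0,20],[0,0,0],1]]'
python3 - <<'E'
from h import *
import pickle
c,p,d=cam("wrist"); pickle.dump((c,p,d),open("W3.pkl","wb"));cv2.imwrite("pics/w3.png",p[:,:,::-1]); s=observe(); print(s["tool_pos"],s["orientation"],s["ft_force"],s["opening"],s["q"])
E
```

```text
time_s: 2.9
tool_pos: [0.5224, -0.2185, 0.0723]
orientation: [3.137, -0.164, 0.004]
ft_force: [0.1, 2.5, 5.7]
opening: 0.301
time_s: 3.7
tool_pos: [0.5226, -0.2186, 0.2737]
orientation: [3.136, -0.164, 0.007]
ft_force: [-0.3, 0.2, -1.9]
opening: 0.296
[ 0.52225305 -0.21843615  0.27194038] [-3.1372742   0.1640866  -0.00350239] [ 0.14742561  0.10027257 -1.96923974] 0.2977717407552707 [-4.41707137e-01 -1.32581988e-01  1.56798357e+00  8.80648152e-04
  1.70413905e+00  1.23371650e+00]
```

View pics/w3.png

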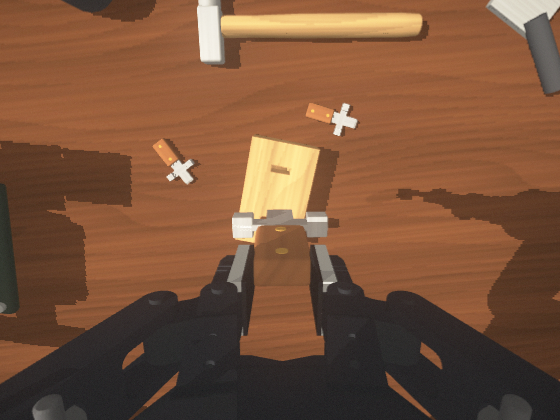

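The gauge is held square with its crossbar ends at (243,224) and (317,224). The slot at (280,170) is now empty. Next I'll move above the rest.

```bash
python3 -m pendant '[[[3.9,36.3,1.3],[0,0,1.466],1],[[3.9,36.3,1.3],[0,0,1.466],1],[[3.9,36.3,1.3],[0,0,1.466],1],[[3.9,36.3,1.3],[0,0,1.466],1],[[3.9,36.3,1.3],[0,0,1.466],1],[[3.9,36.3,1.3],[0,0,1.466],1],[[3.9,36.3,1.3],[0,0,1.466],1],[[3.9,36.3,1.3],[0,0,1.466],1],[[3.9,36.3,1.3],[0,0,1.466],1],[[3.9,36.3,1.3],[0,0,1.466],1]]'
python3 -m pendant '[[[0,0,0],[0,0,0],1],[[0,0,0],[0,0,0],1],[[0,0,0],[0,0,0],1]]'
python3 - <<'E'
from h import *
import pickle
from scipy.spatial.transform import Rotation as Ro
s=observe(); c,p,d=cam("wrist"); pickle.dump((c,p,d,s),open("W4.pkl","wb"));cv2.imwrite("pics/w4.png",p[:,:,::-1]); print(s["tool_pos"],s["orientation"],s["ft_force"],s["opening"],s["q"])
T=Ro.from_rotvec(s["orientation"]); print(T.as_matrix().round(3))
for u,v in[(243,224),(317,224),(250,222),(310,222),(280,217),(270,280),(290,280),(280,240)]:
    print(u,v,(T.inv().apply(pt(c,d,u,v)-s["tool_pos"])*1000).round(1))
E
```

```text
time_s: 4.75
tool_pos: [0.5607, 0.1454, 0.2828]
orientation: [-2.432, -1.985, 0.002]
ft_force: [1.0, 0.1, -1.5]
opening: 0.301
time_s: 5.05
tool_pos: [0.5605, 0.1452, 0.282]
orientation: [-2.434, -1.981, 0.004]
ft_force: [-0.4, 0.2, -2.0]
opening: 0.3
[0.56052442 0.14521242 0.2820244 ] [-2.43416035 -1.98056599  0.0036275 ] [-0.36300993  0.18174164 -2.03619335] 0.30030213351823226 [ 0.20829884 -0.10000196  1.52206487  0.00205657  1.7231734   0.41338024]
[[ 0.203  0.979 -0.004]
 [ 0.979 -0.203  0.001]
 [ 0.    -0.004 -1.   ]]
243 224 [ -1. -23.  19.]
317 224 [  68.3    1.  -177.8]
250 222 [  0.4 -18.6  18.9]
310 222 [ 0.2 18.8 19.3]
280 217 [-1.8 -0.  35.4]
270 280 [ -5.8  -4.2 -42.9]
290 280 [ -6.2   4.8 -42.2]
280 240 [  3.7   0.2 -18.8]
```

View pics/w4.png

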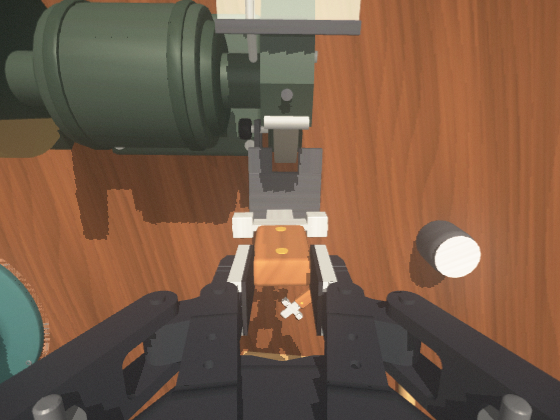

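The rest is at about (285,185), its notch at about (286,168), and the wheel directly above it at (287,145). Now I'll measure the notch and the gauge offset in tool axes.

```bash
python3 - <<'E'
from h import *
import pickle
from scipy.spatial.transform import Rotation as Ro
c,p,d,s=pickle.load(open("W4.pkl","rb"))
T=Ro.from_rotvec(s["orientation"])
U=range(220,350); V=range(110,260)
P=np.array([[pt(c,d,u,v) for u in U] for v in V]); Q=T.inv().apply((P-s["tool_pos"]).reshape(-1,3)).reshape(P.shape)*1000
z=P[:,:,2]
# crossbar ends
e=(abs(Q[:,:,2]-19)<2.5)&(abs(Q[:,:,0])<12)&(abs(Q[:,:,1])<35)
for sg in(-1,1):
    q=Q[e&(sg*Q[:,:,1]>16)]; print("end",len(q),np.percentile(q,[3,50,97],axis=0).round(1).tolist())
r=(abs(z-.135)<.006)
n,l,st,ce=cv2.connectedComponentsWithStats(r.astype(np.uint8)); print(st[st[:,4]>60].tolist())
i=1+np.argmax(st[1:,4]); q=Q[l==i]; 
w=(P[l==i][:,:2]*1000).astype(np.float32)
print("rest tool y range",np.percentile(q[:,1],[.5,99.5]),"x",np.percentile(q[:,0],[.5,99.5]))
print(cv2.minAreaRect(w))
ymid=np.percentile(q[:,1],[.5,99.5]).mean()
for b in np.arange(-40,41,4): 
    k=q[abs(q[:,1]-ymid-b)<2]
    if len(k): print(int(b),k[:,0].max().round(1),end=' | ')
print()
# wheel
k=(abs(Q[:,:,1]-ymid)<6)&(z>.15)&(z<.2)&(Q[:,:,0]>0)&(Q[:,:,0]<70)
for a,zz in zip(Q[k][::25,0],z[k][::25]): print(round(a,1),round(zz,3),"front",round(a+np.sqrt(75**2-(zz*1000-130)**2)-75,1),end=' ; ')
E
```

```text
end 462 [[-9.5, -29.7, 17.8], [-2.7, -23.5, 19.0], [3.6, -17.2, 20.7]]
end 434 [[-9.2, 17.0, 18.8], [-2.6, 23.1, 19.9], [3.5, 29.3, 21.1]]
[[0, 0, 130, 150, 15327], [28, 38, 75, 71, 4121]]
rest tool y range [-31.65690143  39.51818728] x [-39.00986136  31.53194174]
((562.8524169921875, 140.4833221435547), (71.5464859008789, 71.96107482910156), 77.59346771240234)
-36 31.6 | -32 31.9 | -28 31.7 | -24 31.8 | -20 31.8 | -16 31.7 | -12 31.7 | -8 7.5 | -4 7.6 | 0 7.5 | 4 7.6 | 8 7.4 | 12 31.1 | 16 31.3 | 20 31.3 | 24 31.2 | 28 31.2 | 32 31.1 | 36 31.1 | 
53.0 0.195 front 16.2 ; 52.3 0.195 front 14.8 ; 50.6 0.192 front 18.3 ; 48.9 0.19 front 18.7 ; 48.3 0.192 front 15.4 ; 46.6 0.19 front 16.6 ; 44.8 0.188 front 17.3 ; 43.9 0.187 front 17.5 ; 42.3 0.186 front 17.0 ; 40.4 0.184 front 17.8 ; 39.5 0.183 front 18.0 ; 37.7 0.181 front 17.4 ; 35.8 0.179 front 17.8 ; 35.0 0.179 front 16.7 ; 33.0 0.177 front 16.8 ; 30.7 0.172 front 17.8 ; 28.5 0.168 front 17.9 ; 26.2 0.164 front 17.8 ; 25.1 0.163 front 17.3 ; 22.1 0.155 front 17.8 ;
```

The gap is about 10 mm. The gauge has to shift 15.4 mm along tool x and 4.1 mm along tool y, which is (+0.71, +1.42) cm in world axes, with a −0.01 rad turn.

```bash
python3 -m pendant '[[[0.71,1.42,0],[0,0,-0.01],1],[[0.71,1.42,0],[0,0,-0.01],1],[[0.71,1.42,-2],[0,0,-0.01],1],[[0.71,1.42,-4],[0,0,-0.01],1],[[0.71,1.42,-5],[0,0,-0.01],1],[[0.71,1.42,-6],[0,0,-0.01],1],[[0.71,1.42,-7],[0,0,-0.01],1],[[0.71,1.42,-8],[0,0,-0.01],1],[[0.71,1.42,-8.4],[0,0,-0.01],1],[[0.71,1.42,-8.4],[0,0,-0.01],1]]'
python3 - <<'E'
from h import *
import pickle
from scipy.spatial.transform import Rotation as Ro
s=observe(); c,p,d=cam("wrist"); cv2.imwrite("pics/w5.png",p[:,:,::-1]); print(s["tool_pos"],s["orientation"],s["ft_force"])
T=Ro.from_rotvec(s["orientation"])
P=np.array([[pt(c,d,u,v) for u in range(200,360)] for v in range(90,260)]);Q=T.inv().apply((P-s["tool_pos"]).reshape(-1,3)).reshape(P.shape)*1000;z=P[:,:,2]
r=(abs(z-.135)<.006)
n,l,st,ce=cv2.connectedComponentsWithStats(r.astype(np.uint8));i=1+np.argmax(st[1:,4]);q=Q[l==i];print(st[i])
print("rest y",np.percentile(q[:,1],[.5,99.5]),"xmax",q[:,0].max(),[ (b,q[abs(q[:,1]-b)<3][:,0].max().round(1)) for b in(-30,-20,20,30)])
e=(abs(Q[:,:,2]-19)<2.5)&(abs(Q[:,:,0])<12)&(abs(Q[:,:,1])<32)&(abs(Q[:,:,1])>16)
print(np.percentile(Q[e],[3,50,97],axis=0).round(1).tolist())
E
```

```text
time_s: 6.1
tool_pos: [0.5675, 0.1593, 0.1978]
orientation: [-2.444, -1.969, 0.004]
ft_force: [-0.6, -0.9, -1.2]
opening: 0.298
[0.5675357  0.15932504 0.19784271] [-2.44351153 -1.96882592  0.0038609 ] [-0.57950243 -0.8556822  -1.23055593]
[  92   91   37   38 1080]Traceback (most recent call last):
  File "<stdin>", line 9, in <module>
    return umr_maximum(a, axis, None, out, keepdims, initial, where)
ValueError: zero-size array to reduction operation maximum which has no identity
```

View pics/w5.png

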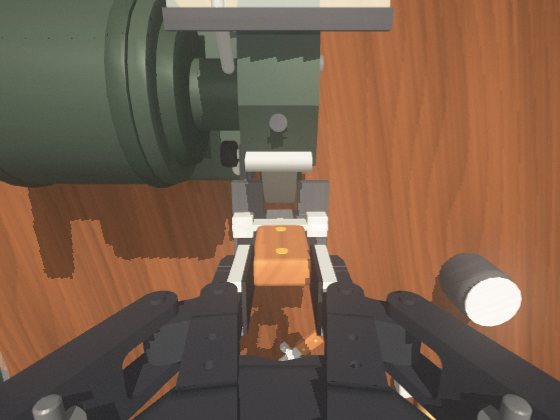

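The gauge is centred: the arms are at u=232–262 and 298–328, symmetric about the blade at 280. I'll lower it.

```bash
python3 -m pendant '[[[0,0,-0.6],[0,0,0],1],[[0,0,-1.2],[0,0,0],1],[[0,0,-1.8],[0,0,0],1],[[0,0,-2.3],[0,0,0],1],[[0,0,-2.6],[0,0,0],1],[[0,0,-2.6],[0,0,0],1]]'
python3 -m pendant '[[[0,0,-0.1],[0,0,0],1],[[0,0,-0.2],[0,0,0],1],[[0,0,-0.3],[0,0,0],1],[[0,0,-0.3],[0,0,0],1]]'
```

```text
time_s: 6.75
tool_pos: [0.5675, 0.1594, 0.1719]
orientation: [-2.443, -1.969, 0.004]
ft_force: [-0.3, -0.1, -0.6]
opening: 0.298
time_s: 7.15
tool_pos: [0.5675, 0.1594, 0.1688]
orientation: [-2.443, -1.969, 0.004]
ft_force: [-0.6, -0.8, -1.4]
opening: 0.301
```

```bash
python3 -m pendant '[[[0,0,-0.05],[0,0,0],1],[[0,0,-0.1],[0,0,0],1],[[0,0,-0.1],[0,0,0],1]]'
python3 -m pendant '[[[0,0,-0.05],[0,0,0],1],[[0,0,-0.1],[0,0,0],1],[[0,0,-0.1],[0,0,0],1]]'
```

```text
time_s: 7.45
tool_pos: [0.5675, 0.1593, 0.1677]
orientation: [-2.443, -1.969, 0.004]
ft_force: [0.2, 0.5, -1.2]
opening: 0.296
time_s: 7.75
tool_pos: [0.5676, 0.1595, 0.1674]
orientation: [-2.443, -1.969, 0.003]
ft_force: [-3.1, 0.7, 4.7]
opening: 0.3
```

Contact came at TCP z = 0.1674 with 5 N upward, so the crossbar is seated. I'll release and rise.

```bash
python3 -m pendant '[[[0,0,0.02],[0,0,0],2.6],[[0,0,0.02],[0,0,0],3.2],[[0,0,0.02],[0,0,0],4],[[0,0,0.02],[0,0,0],5],[[0,0,0.02],[0,0,0],5],[[0,0,0.02],[0,0,0],5]]'
python3 -m pendant '[[[0,0,1],[0,0,0],5],[[0,0,3],[0,0,0],5],[[0,0,6],[0,0,0],5],[[0,0,9],[0,0,0],5],[[0,0,12],[0,0,0],5],[[0,0,12],[0,0,0],5],[[0,0,12],[0,0,0],5]]'
python3 - <<'E'
from h import *
import pickle
s=observe(); c,p,d=cam("wrist"); pickle.dump((c,p,d,s),open("W6.pkl","wb"));cv2.imwrite("pics/w6.png",p[:,:,::-1]); print(s["tool_pos"],s["orientation"],s["ft_force"])
E
```

```text
time_s: 8.35
tool_pos: [0.5676, 0.1595, 0.1676]
orientation: [-2.444, -1.969, 0.003]
ft_force: [0.3, 0.2, 0.0]
opening: 0.587
time_s: 9.05
tool_pos: [0.5678, 0.1595, 0.2885]
orientation: [-2.444, -1.969, 0.001]
ft_force: [-0.2, -1.0, -0.4]
opening: 0.583
[0.56778027 0.1594858  0.28851529] [-2.44397695e+00 -1.96941932e+00  9.92777043e-04] [-0.2308184  -1.00844575 -0.37859856]
```

View pics/w6.png

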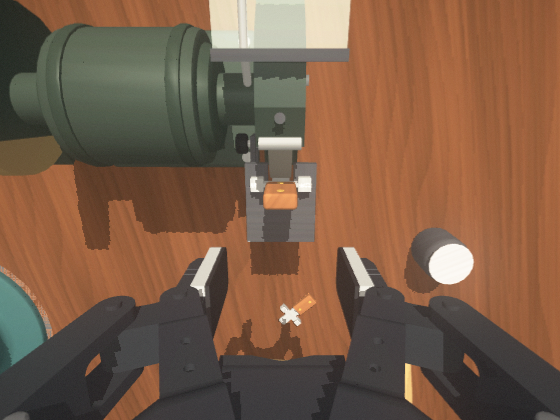

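The gauge stands at (280,193) with its crossbar ends (256,184) and (305,184) on the arms. Next I'll go in front of the rest with closed fingers. Its face is at about (553.0, 93.2) mm.

```bash
python3 -m pendant '[[[-1.1,-4.8,0],[0,0,0],3],[[-2.15,-9.66,0],[0,0,0],1],[[-2.15,-9.66,0],[0,0,0],0],[[-2.15,-9.66,-4],[0,0,0],0],[[-2.15,-9.66,-8],[0,0,0],0],[[-2.15,-9.66,-12],[0,0,0],0],[[-2.15,-9.66,-15],[0,0,0],0],[[-2.15,-9.66,-17.6],[0,0,0],0],[[-2.15,-9.66,-17.6],[0,0,0],0],[[-2.15,-9.66,-17.6],[0,0,0],0]]'
python3 - <<'E'
from h import *
import pickle
s=observe(); c,p,d=cam("wrist"); pickle.dump((c,p,d,s),open("W7.pkl","wb"));cv2.imwrite("pics/w7.png",p[:,:,::-1]); print(s["tool_pos"],s["orientation"],s["ft_force"],s["opening"])
E
```

```text
time_s: 10.1
tool_pos: [0.5458, 0.063, 0.1115]
orientation: [-2.443, -1.969, 0.005]
ft_force: [-0.2, 0.9, 0.8]
opening: -0.006
[0.54581264 0.06303619 0.11146257] [-2.44280919 -1.96869571  0.0046311 ] [-0.21449961  0.90832511  0.84010015] -0.005681428999440807
```

View pics/w7.png

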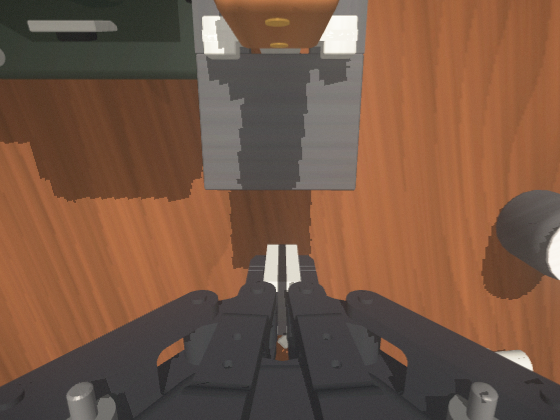

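The fingers are centred on the rest's front edge at (282,188). I'll approach, then push in small steps along (0.21, 0.98).

```bash
python3 -m pendant '[[[0.11,0.5,0],[0,0,0],0],[[0.21,1.0,0],[0,0,0],0],[[0.32,1.5,0],[0,0,0],0],[[0.32,1.5,0],[0,0,0],0]]'
python3 -m pendant '[[[0.02,0.1,0],[0,0,0],0],[[0.04,0.2,0],[0,0,0],0],[[0.06,0.3,0],[0,0,0],0],[[0.06,0.3,0],[0,0,0],0]]'
python3 -m pendant '[[[0.02,0.1,0],[0,0,0],0],[[0.04,0.2,0],[0,0,0],0],[[0.04,0.2,0],[0,0,0],0]]'
```

```text
time_s: 10.55
tool_pos: [0.5498, 0.0788, 0.1129]
orientation: [-2.443, -1.97, 0.002]
ft_force: [0.0, 0.6, -1.4]
opening: 0.001
time_s: 10.95
tool_pos: [0.5504, 0.0818, 0.1128]
orientation: [-2.443, -1.97, 0.002]
ft_force: [0.1, -0.7, 0.0]
opening: -0.005
time_s: 11.25
tool_pos: [0.5508, 0.0839, 0.1128]
orientation: [-2.443, -1.97, 0.002]
ft_force: [0.8, 0.4, 0.6]
opening: 0.0
```

```bash
for i in 1 2; do python3 -m pendant '[[[0.02,0.1,0],[0,0,0],0],[[0.04,0.2,0],[0,0,0],0],[[0.04,0.2,0],[0,0,0],0]]' | egrep "pos|force"; done
```

```text
tool_pos: [0.5512, 0.086, 0.1128]
ft_force: [-0.2, -0.2, 0.2]
tool_pos: [0.5516, 0.0881, 0.1128]
ft_force: [-0.7, 0.2, 0.5]
```

```bash
python3 -m pendant '[[[0.02,0.1,0],[0,0,0],0],[[0.04,0.2,0],[0,0,0],0],[[0.04,0.2,0],[0,0,0],0]]' | egrep "pos|force"; python3 -m pendant '[[[0.02,0.1,0],[0,0,0],0],[[0.02,0.1,0],[0,0,0],0]]' | egrep "pos|force"
python3 - <<'E'
from h import *
import pickle
s=observe(); c,p,d=cam("wrist"); pickle.dump((c,p,d,s),open("W8.pkl","wb"));cv2.imwrite("pics/w8.png",p[:,:,::-1])
E
```

```text
tool_pos: [0.5521, 0.0902, 0.1128]
ft_force: [-0.5, -0.6, -0.3]
tool_pos: [0.5523, 0.0913, 0.1128]
ft_force: [0.0, -0.3, 0.4]
```

View pics/w8.png

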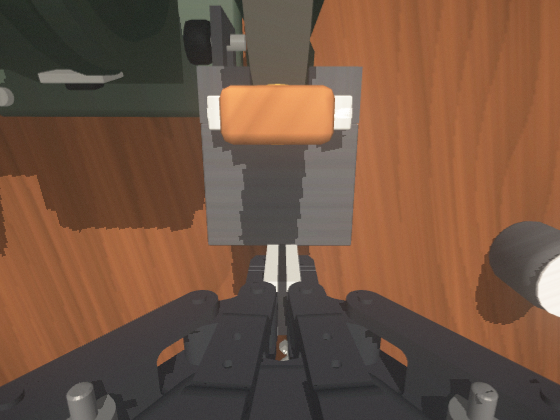

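The rest's front edge is at row 245 and just meets the pads. The gauge is still standing. I'll keep going in 1 mm steps.

```bash
for i in 1 2 3; do python3 -m pendant '[[[0.02,0.1,0],[0,0,0],0],[[0.02,0.1,0],[0,0,0],0]]' | egrep "pos|force"; done
```

```text
tool_pos: [0.5525, 0.0924, 0.1128]
ft_force: [0.2, -0.2, -0.5]
tool_pos: [0.5527, 0.0935, 0.1128]
ft_force: [0.1, -0.8, -0.0]
tool_pos: [0.5529, 0.0946, 0.1128]
ft_force: [0.0, 0.2, 0.4]
```

```bash
python3 - <<'E'
from h import *
import pickle
from scipy.spatial.transform import Rotation as Ro
c,p,d,s=pickle.load(open("W8.pkl","rb"));T=Ro.from_rotvec(s["orientation"])
for v in range(232,262,3): print(v,[ (T.inv().apply(pt(c,d,u,v)-s["tool_pos"])*1000).round(1).tolist() for u in(225,272,291)])
E
```

```text
232 [[9.5, -27.1, -22.4], [9.9, -3.7, -23.6], [10.0, 5.7, -23.9]]
235 [[8.2, -27.0, -23.3], [8.0, -3.7, -22.9], [8.1, 5.7, -23.0]]
238 [[6.3, -27.2, -22.3], [6.6, -3.7, -23.1], [6.4, 5.7, -22.8]]
241 [[4.4, -27.4, -21.8], [4.8, -3.8, -22.8], [4.8, 5.7, -22.8]]
244 [[3.1, -27.3, -22.5], [3.1, -3.8, -22.6], [3.1, 5.7, -22.5]]
247 [[-56.6, -52.1, 112.4], [10.1, -3.2, -42.6], [10.1, 5.1, -42.5]]
250 [[-59.3, -52.1, 111.5], [10.2, -3.1, -45.9], [10.2, 5.0, -46.1]]
253 [[-62.6, -52.3, 112.1], [9.6, -3.1, -47.8], [10.1, 5.0, -48.8]]
256 [[-66.5, -52.8, 113.9], [9.8, -3.0, -51.1], [9.9, 4.9, -51.4]]
259 [[-68.7, -52.6, 111.9], [10.5, -2.8, -55.5], [9.7, 4.8, -53.8]]
```

```bash
python3 - <<'E'
from h import *
import pickle
from scipy.spatial.transform import Rotation as Ro
s9=observe(); c9,p9,d9=cam("wrist"); W9=(c9,p9,d9,s9); pickle.dump(W9,open("W9.pkl","wb"))
X=np.array([.2146,.9767,0]);Y=np.array([-.9767,.2146,0]);O=np.array([.5530,.0932,0])
for n in("W6","W7","W8","W9"):
    c,p,d,s=W9 if n=="W9" else pickle.load(open(n+".pkl","rb"))
    P=np.array([[pt(c,d,u,v) for u in range(190,370)] for v in range(0,300)])-O
    gx=P@X*1000;gy=P@Y*1000;z=P[:,:,2]*1000
    m=(abs(z-135)<5)&(abs(gy)<36)&(abs(gy)>18)&(gx<40)&(gx>-30)
    h=(abs(z-209)<5)&(gx>40)&(gx<80)&(abs(gy)<20)
    e=(abs(z-147)<4)&(abs(gy)>17)&(abs(gy)<32)&(gx>50)&(gx<80)
    f=(z>140)&(abs(gy)<12)&(gx<25)&(z<165)
    a=(abs(z-135)<5)&(abs(gy)<36)&(abs(gy)>20)&(gx<120)
    pc=lambda k,q:np.percentile(gx[k],q).round(1) if k.sum()>20 else None
    print(n,"tcp",round((s["tool_pos"]-O)@X*1000,1),"front",pc(m,[1,3]),"armend",pc(a,99),"handletop",pc(h,[2,98]),"barends",pc(e,[2,98]),"finger",pc(f,[2,98]), z[f].min() if f.any() else 0)
E
```

```text
W6 tcp 67.9 front [0.7 1.8] armend 83.9 handletop [58.3 71.6] barends [58.4 71.5] finger None 0
W7 tcp -31.0 front [0.8 1.7] armend 79.3 handletop [57.5 59.7] barends [57.6 71. ] finger [-25.5 -20.6] 150.1609166208039
W8 tcp -2.0 front [1.  1.9] armend 83.6 handletop [58.1 71.4] barends [58.1 71.2] finger [3.5 8.5] 151.76957587578224
W9 tcp 1.3 front [0.9 1.8] armend 83.5 handletop [58.2 71.3] barends [58.1 71.4] finger [ 6.8 11.7] 151.91815505906237
```

The rest has not moved (front still at 1 mm) although the fingers read as 11 mm past it, so the fingertips must sit higher than I assumed. I'll check the finger geometry.

```bash
python3 - <<'E'
from h import *
import pickle
from scipy.spatial.transform import Rotation as Ro
for n,us in(("W4",(238,322)),("W7",(272,291)),("W9",(272,291))):
    c,p,d,s=pickle.load(open(n+".pkl","rb"));T=Ro.from_rotvec(s["orientation"])
    print(n,"tcp px",proj(c,s["tool_pos"]).round(),"(10,0,0)px",proj(c,s["tool_pos"]+T.apply([.01,0,0])).round())
    for v in range(236,300,7): print(v,[ (T.inv().apply(pt(c,d,u,v)-s["tool_pos"])*1000).round(0).tolist()+[p[v,u].tolist()] for u in us])
s=observe();c,p,d=cam("side"); pickle.dump((c,p,d,s),open("S9.pkl","wb"))
print(proj(c,s["tool_pos"]),proj(c,[.553,.0932,.135]))
ct,pt_,dt=cam("top"); print(proj(ct,s["tool_pos"]))
a=cv2.resize(p[200:340,200:340],(560,560),interpolation=cv2.INTER_CUBIC); b=cv2.resize(pt_[200:290,150:250],(240,216))
H=np.zeros((560,800,3),np.uint8);H[:,:560]=a;H[:216,560:]=b
w=pickle.load(open("W9.pkl","rb"))[1][60:300,170:390]; H[220:482,560:]=cv2.resize(w,(240,262)); cv2.imwrite("pics/c9.png",H[:,:,::-1])
E
```

```text
W4 tcp px [280. 233.] (10,0,0)px [280. 217.]
236 [[-9.0, -26.0, 19.0, [244, 241, 232]], [-9.0, 27.0, 19.0, [237, 230, 219]]]
243 [[-124.0, -64.0, 282.0, [162, 105, 71]], [-123.0, 61.0, 281.0, [181, 119, 81]]]
250 [[10.0, -18.0, -45.0, [224, 218, 205]], [10.0, 18.0, -46.0, [226, 219, 206]]]
257 [[10.0, -17.0, -53.0, [224, 217, 204]], [10.0, 17.0, -53.0, [226, 220, 208]]]
264 [[10.0, -16.0, -59.0, [224, 219, 204]], [10.0, 17.0, -59.0, [225, 220, 207]]]
271 [[10.0, -15.0, -66.0, [223, 218, 204]], [10.0, 16.0, -65.0, [224, 219, 206]]]
278 [[9.0, -15.0, -69.0, [222, 217, 204]], [10.0, 15.0, -71.0, [170, 161, 153]]]
285 [[9.0, -14.0, -73.0, [239, 235, 226]], [8.0, 15.0, -72.0, [100, 89, 85]]]
292 [[6.0, -15.0, -72.0, [83, 75, 71]], [6.0, 15.0, -73.0, [91, 82, 78]]]
299 [[6.0, -14.0, -77.0, [63, 53, 51]], [3.0, 15.0, -73.0, [65, 55, 50]]]
W7 tcp px [280. 233.] (10,0,0)px [280. 217.]
236 [[-45.0, -8.0, 111.0, [104, 71, 52]], [-45.0, 10.0, 110.0, [110, 72, 52]]]
243 [[-52.0, -8.0, 110.0, [109, 78, 61]], [-52.0, 10.0, 111.0, [114, 80, 59]]]
250 [[11.0, -3.0, -47.0, [224, 219, 207]], [10.0, 5.0
[... 763 characters left out ...]
[10.0, -3.0, -46.0, [219, 215, 201]], [10.0, 5.0, -45.0, [220, 216, 203]]]
257 [[10.0, -3.0, -53.0, [220, 215, 202]], [10.0, 5.0, -53.0, [221, 216, 204]]]
264 [[10.0, -3.0, -59.0, [220, 215, 202]], [10.0, 5.0, -59.0, [220, 216, 203]]]
271 [[10.0, -3.0, -66.0, [220, 215, 202]], [10.0, 5.0, -64.0, [221, 216, 203]]]
278 [[10.0, -2.0, -71.0, [219, 214, 201]], [10.0, 4.0, -71.0, [221, 215, 202]]]
285 [[11.0, -2.0, -77.0, [70, 67, 69]], [11.0, 4.0, -78.0, [83, 79, 81]]]
292 [[11.0, -2.0, -81.0, [72, 70, 71]], [12.0, 4.0, -82.0, [71, 68, 67]]]
299 [[11.0, -2.0, -85.0, [70, 68, 68]], [11.0, 4.0, -86.0, [72, 68, 71]]]
[286.20469542 268.77704582] [287.00725551 257.28489857]
[226.20612915 242.86303288]
```

View pics/c9.png

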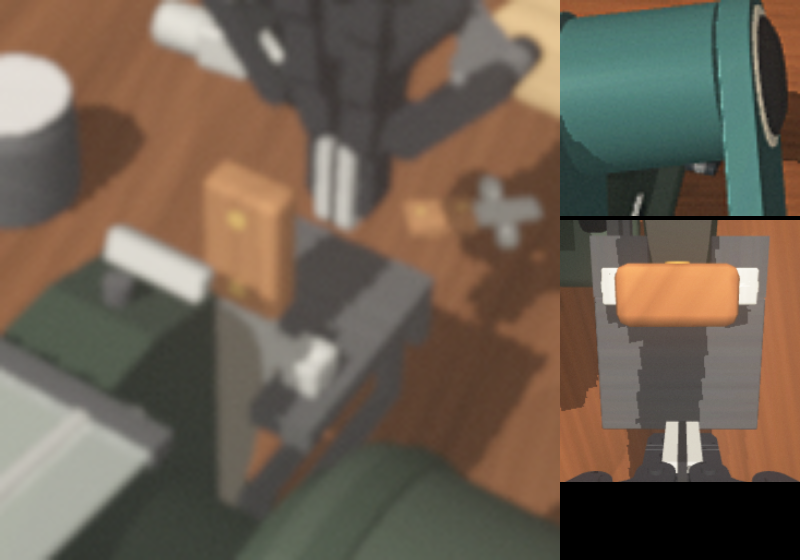

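```bash
python3 - <<'E'
from h import *
import pickle
from scipy.spatial.transform import Rotation as Ro
c,p,d,s=pickle.load(open("S9.pkl","rb"));T=Ro.from_rotvec(s["orientation"])
for u in (281,287):
  for v in range(232,276,3): print(u,v,p[v,u],(T.inv().apply(pt(c,d,u,v)-s["tool_pos"])*1000).round(0),(pt(c,d,u,v)*1000).round())
for z in (-.04,-.02,0): print(z,proj(c,s["tool_pos"]+T.apply([.01,0,z])))
E
```

```text
281 232 [78 73 71] [ 13.   4. -78.] [559. 106. 191.]
281 235 [175 172 165] [ 12.   4. -72.] [560. 105. 185.]
281 238 [190 186 179] [ 12.   4. -67.] [559. 105. 180.]
281 241 [189 185 178] [ 12.   4. -61.] [559. 105. 174.]
281 244 [187 184 176] [ 13.   3. -57.] [559. 106. 170.]
281 247 [189 185 178] [ 11.   4. -50.] [559. 105. 163.]
281 250 [187 184 176] [ 12.   3. -46.] [558. 106. 158.]
281 253 [179 172 164] [ 12.   3. -40.] [558. 106. 152.]
281 256 [134 106  90] [-125.   83.  114.] [607. -45.  -2.]
281 259 [93 88 85] [  6.   6. -22.] [560.  99. 134.]
281 262 [79 74 71] [ 12.   3. -22.] [558. 106. 135.]
281 265 [79 75 71] [ 17.  -1. -22.] [556. 112. 135.]
281 268 [79 74 71] [ 22.  -4. -22.] [554. 117. 135.]
281 271 [80 77 74] [ 28.  -7. -23.] [552. 123. 135.]
281 274 [78 74 71] [ 32. -10. -22.] [550. 128. 135.]
287 232 [80 76 75] [ 13.  -6. -82.] [550. 108. 195.]
287 235 [83 79 77] [ 15.  -7. -80.] [549. 111. 192.]
287 238 [158 155 149] [ 12.  -5. -71.] [550. 107. 184.]
287 241 [179 176 169] [ 12.  -6. -66.] [550. 108. 179.]
287 244 [176 172 164] [ 12.  -6. -61.] [550. 108. 174.]
287 247 [170 167 159] [ 11.  -6. -54.] [550. 106. 167.]
287 250 [167 163 156] [ 12.  -6. -49.] [549. 107. 162.]
287 253 [163 160 153] [ 11.  -6. -43.] [549. 106. 156.]
287 256 [160 148 139] [ 10.  -6. -37.] [549. 105. 150.]
287 259 [130  95  75] [-122.   67.  111.] [592. -38.   1.]
287 262 [81 75 70] [  6.  -4. -21.] [550. 101. 134.]
287 265 [78 73 70] [ 13.  -8. -22.] [548. 109. 135.]
287 268 [79 74 71] [ 17. -11. -22.] [546. 114. 135.]
287 271 [78 73 71] [ 22. -14. -21.] [544. 119. 134.]
287 274 [83 80 76] [ 28. -17. -23.] [542. 126. 136.]
-0.04 [283.54975901 252.71703916]
-0.02 [283.1165913  262.97152119]
0 [282.70104873 272.80984099]
```

Both cameras agree that the real fingertips end about 38 mm above the reported TCP, at z≈150 mm, so they are hovering over the rest and nothing has been pushed. I'll retreat, go 38 mm lower, and approach again.

```bash
python3 -m pendant '[[[-0.56,-2.54,0],[0,0,0],0],[[-0.56,-2.54,0],[0,0,0],0],[[-0.56,-2.54,-2],[0,0,0],0],[[-0.56,-2.54,-3.8],[0,0,0],0],[[-0.56,-2.54,-3.8],[0,0,0],0],[[-0.45,-2.0,-3.8],[0,0,0],0],[[-0.32,-1.49,-3.8],[0,0,0],0],[[-0.32,-1.49,-3.8],[0,0,0],0]]'
for i in 1 2; do python3 -m pendant '[[[0.02,0.1,0],[0,0,0],0],[[0.02,0.1,0],[0,0,0],0]]' | egrep "pos|force"; done
python3 - <<'E'
from h import *
import pickle
from scipy.spatial.transform import Rotation as Ro
s=observe();c,p,d=cam("wrist");T=Ro.from_rotvec(s["orientation"])
for v in range(200,262,5): print(v,(T.inv().apply(pt(c,d,291,v)-s["tool_pos"])*1000).round(0),(T.inv().apply(pt(c,d,225,v)-s["tool_pos"])*1000).round(0))
E
```

```text
time_s: 13.95
tool_pos: [0.5503, 0.0804, 0.0759]
orientation: [-2.442, -1.972, -0.0]
ft_force: [0.2, -0.7, -0.0]
opening: 0.0
tool_pos: [0.5507, 0.0817, 0.0763]
ft_force: [-0.4, -0.4, -0.1]
tool_pos: [0.551, 0.0827, 0.0765]
ft_force: [0.1, 0.3, -1.0]
200 [ 36.   4. -59.] [ 36. -20. -59.]
205 [ 34.   5. -59.] [ 34. -20. -58.]
210 [ 32.   5. -58.] [ 32. -20. -58.]
215 [ 30.   5. -59.] [ 30. -20. -60.]
220 [ 28.   5. -59.] [ 28. -20. -59.]
225 [ 26.   5. -58.] [ 26. -20. -59.]
230 [ 24.   5. -59.] [ 24. -20. -59.]
235 [ 21.   5. -57.] [ 22. -21. -58.]
240 [ 20.   5. -60.] [ 20. -21. -58.]
245 [ 18.   5. -59.] [ 18. -21. -59.]
250 [ 16.   5. -59.] [ 16. -21. -59.]
255 [ 14.   5. -59.] [ 14. -21. -59.]
260 [ 12.   5. -59.] [ 11. -21. -58.]
```

```bash
for i in 1 2 3; do python3 -m pendant '[[[0.02,0.1,0],[0,0,0],0],[[0.02,0.1,0],[0,0,0],0]]' | egrep "pos|force"; done
```

```text
tool_pos: [0.5511, 0.0836, 0.0764]
ft_force: [0.1, -2.0, 0.6]
tool_pos: [0.5513, 0.0842, 0.0764]
ft_force: [-1.3, -3.8, 0.9]
tool_pos: [0.5514, 0.0847, 0.0764]
ft_force: [-1.7, -4.5, 1.2]
```

Contact, with the force building towards the clamp's drag. I'll continue.

```bash
for i in 1 2 3; do python3 -m pendant '[[[0.03,0.15,0],[0,0,0],0],[[0.03,0.15,0],[0,0,0],0]]' | egrep "pos|force"; done
```

```text
tool_pos: [0.5516, 0.0858, 0.0764]
ft_force: [-2.1, -5.3, 1.9]
tool_pos: [0.5519, 0.0869, 0.0764]
ft_force: [-1.5, -5.2, 1.8]
tool_pos: [0.5521, 0.0879, 0.0764]
ft_force: [-1.3, -6.1, 1.4]
```

```bash
for i in 1 2; do python3 -m pendant '[[[0.03,0.15,0],[0,0,0],0],[[0.03,0.15,0],[0,0,0],0]]' | egrep "pos|force"; done
python3 - <<'E'
from h import *
X=np.array([.2146,.9767,0]);Y=np.array([-.9767,.2146,0]);O=np.array([.5530,.0932,0])
c,p,d=cam("wrist")
P=np.array([[pt(c,d,u,v) for u in range(170,390)] for v in range(0,300)])-O
gx=P@X*1000;gy=P@Y*1000;z=P[:,:,2]*1000
m=(abs(z-135)<5)&(abs(gy)<36)&(abs(gy)>18)&(gx<40)&(gx>-30); print("front",np.percentile(gx[m],[1,3]))
for n,k in(("handletop",(abs(z-209)<4)&(gx>40)&(gx<90)&(abs(gy)<20)),("bar",(abs(z-147)<4)&(abs(gy)>17)&(abs(gy)<32)&(gx>45)&(gx<85))):
  if k.sum()>20: print(n,np.percentile(gx[k],[2,98]),np.percentile(gy[k],[2,98]),np.median(z[k]))
E
```

```text
tool_pos: [0.5523, 0.0889, 0.0765]
ft_force: [-1.7, -6.3, 1.5]
tool_pos: [0.5523, 0.0892, 0.0765]
ft_force: [-3.8, -11.3, 4.2]
front [6.92024687 7.6990972 ]
bar [61.73788214 74.49261785] [-29.64097712 -28.44345395] 147.27649887368838
```

The rest has advanced about 6 mm (10 mm gap down to about 4). It stopped and the force jumped from 6 to 12 N, so the blade is nipped. I'll give one slightly firmer push and then back off.

```bash
python3 -m pendant '[[[0.03,0.15,0],[0,0,0],0],[[0.03,0.15,0],[0,0,0],0],[[0.03,0.15,0],[0,0,0],0]]' | egrep "pos|force"
python3 -m pendant '[[[-0.02,-0.1,0],[0,0,0],0],[[-0.1,-0.5,0],[0,0,0],0],[[-0.4,-1.9,0],[0,0,0],0],[[-1.0,-4.5,0],[0,0,0],0],[[-1.8,-8.5,0],[0,0,0],0],[[-1.8,-8.5,3],[0,0,0],0],[[-1.8,-8.5,8],[0,0,0],0],[[-1.8,-8.5,13],[0,0,0],0],[[-1.8,-8.5,18],[0,0,0],0],[[-1.8,-8.5,18],[0,0,0],0]]'
python3 - <<'E'
from h import *
X=np.array([.2146,.9767,0]);Y=np.array([-.9767,.2146,0]);O=np.array([.5530,.0932,0])
for n in("wrist","side","top"):
    c,p,d=cam(n)
    cv2.imwrite(f"pics/fin_{n}.png",p[:,:,::-1])
    P=np.array([[pt(c,d,u,v) for u in range(560)] for v in range(420)])-O
    gx=P@X*1000;gy=P@Y*1000;z=P[:,:,2]*1000; ok=d>0
    for nm,k in(("front",(abs(z-135)<5)&(abs(gy)<36)&(abs(gy)>18)&(gx<40)&(gx>-30)),("handletop",(abs(z-209)<4)&(gx>50)&(gx<85)&(abs(gy)<20)),("bar",(abs(z-147)<4)&(abs(gy)>17)&(abs(gy)<32)&(gx>45)&(gx<85))):
        k&=ok
        if k.sum()>10: print(n,nm,k.sum(),np.percentile(gx[k],[2,98]).round(1),np.percentile(gy[k],[2,98]).round(1),np.median(z[k]).round(1))
E
```

```text
tool_pos: [0.5523, 0.0891, 0.0765]
ft_force: [-5.0, -14.6, 3.7]
time_s: 17.35
tool_pos: [0.5356, 0.0033, 0.2641]
orientation: [2.439, 1.964, -0.003]
ft_force: [0.2, 0.7, -0.4]
opening: 0.003
wrist front 1883 [ 6.2 39.4] [-34.9  35.2] 135.5
side front 209 [10.  39.6] [18.2 35.7] 134.8
side handletop 194 [65.6 78.2] [-11.2  14.7] 208.3
side bar 107 [64.4 78.2] [18.6 31.3] 146.5
```

```bash
python3 -c "
from bench import *
print(job_done())"
```

```text
the job is handed in; nothing more can be done
None
```

The work rest is set: the gauge stands upright with its blade nipped between the notch and the wheel, and you can tighten the clamp. I took the gauge out of the block and lowered it until the crossbar sat on the rest (contact at about 5 N). After letting go, I pushed the rest in with closed fingers, drew the arm clear and handed the job in at about 17.5 s.

**Last checks**
- **Rest:** it moved about 6 mm, from a gap of about 10 mm to about 4 mm. The push held near 6 N, then stopped dead and rose to about 15 N, so the blade is nipped.
- **Gauge:** the side camera's depth shows the crossbar's top at 146.5 mm, against 147 mm when seated. The handle stands within about 1 mm of directly above the crossbar, so it is upright.
- **Scraper, hammer and tin:** I never reached for them. I did not re-measure them at the end.

**What disagreed**
- **Fingertip height:** both cameras showed the closed fingertips about 38 mm above the reported tool point. My first push therefore passed over the rest without touching anything. I backed off, went lower and repeated it. It also means the gauge was carried by only the top few millimetres of its handle, and it did not slip.
- **Camera offset:** the side camera read positions about 3 mm off from the wrist camera along the push direction.
- **Final look:** after backing away I checked with depth numbers only, because all 12 picture views were used.

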